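Clip a sprung hook probe onto a terminal post

TASK

Take the sprung hook probe out of its dock by the cap and clip it onto the mushroom-headed post of the terminal block: set its sole on the post's head, press the cap so that the hook comes out below the head, slide the hook in under the head until it is home, and let go so that the spring clamps the head and the probe stands upright on the post by itself. Work gently: the post's height differs each time, and forcing the plunger against its stop or shoving the hook hard bends the post (30 N is too much). Leave the beaker, the small bottle and the tape roll where they are.

Things in the scene. Friction and masses are not known exactly. Their poses are not given: they have to be found in the camera images.
- probe: Hook probe, about 100 g, standing upright in the dock at the start. Origin on its axis at the underside of its sole (z = 0), z up. From below: white sole, a grey tube 16 mm across from z = 5 to 45 mm, an 8 mm rod, a black square cap. Cap, rod and steel hook are one sprung plunger that slides along z in the tube: with the sole held up by something, pressing the cap sends the hook down.
- sole (a point): On the underside of the probe's sole, 15 mm from the probe's axis toward its -x: the spot to set on the post's head before pressing. The sole is a slippery plate 5 mm thick, x -26 to +9.5 mm, y -13 to +13 mm in the probe's frame.
- hook (a point): Midway between the tips of the hook's two prongs, on their upper faces. A shank (x 10 to 13 mm in the probe's frame, 18 mm wide) goes down past the +x end of the sole; from its foot the prongs run toward -x as far as x = -4 mm, each 4.5 mm wide and 3 mm thick, 9 mm apart. Unpressed, their upper faces are 2 mm below the sole; they go down as far as the cap is pressed.
- plunger (a joint): How far the cap is pressed into the probe, m: 0 = sprung out, 0.0075 = at its hard stop. The spring takes 3 N to start and 0.9 N more per mm (10 N at the stop); it is damped and returns softly at up to 0.2 m/s. Over 0.003 the hook clears the underside of the post's head; when it clamps the head it stays near 0.003.
- cap (a point): Centre of the probe's cap, a 22 mm cube with sides parallel to the probe's x and y; 69 mm above the sole when unpressed. Grip it here from above, across two opposite sides.
- dock: Fixed dock: grey open well 55 x 42 mm, 30 mm high, on a steel plate 80 x 64 x 4 mm. Origin on the table under the docked probe's axis, axes as the probe's to within 0.03 rad. The probe's sole rests on ledges 16 mm above the table, with some 3 mm play; lifted straight up by 25 mm it is clear of the walls.
- terminal: Fixed grey terminal block 80 x 60 x 25 mm with a brass post upright at its centre. Origin at the centre of its underside, on the table; z up.
- post_foot (a point): Where the post leaves the block's top, on the post's axis. Stem 6 mm across; flat round head 18 mm across, 5 mm thick. Screwed in differently each time, not reported: head's top 50 to 70 mm above the table. It does not move under the forces allowed. Any side will do: lower with the probe's axis 14 to 20 mm off the post's toward the probe's +x; home, the axes coincide (shank 1 mm off the rim).
- beaker: bystander: glass beaker 63 mm across, 85 mm tall; origin at the centre of its underside.
- small_bottle: bystander: white-capped small bottle 35 mm across, 79 mm tall; origin at the centre of its underside.
- tape: bystander: white tape roll lying flat, 48 mm across, 19 mm high; origin at the centre of its underside.
Mind the look-alikes: they are no part of the job. Leave any orange or turquoise look-alike of the probe alone.

How it is judged (in metres and radians):
On the way, in this order (a step that is already met when the one before it is completed fails the run):
1. the probe is lifted out of the dock (height (world z) of probe above 0.045 m and contact force between probe and dock below 0.1 N), for 0.1 s.
2. with the sole on the post's head the plunger is pressed in by more than 3.5 mm (value of joint plunger above 0.0035 m and contact force between probe and terminal above 2 N and horizontal distance between probe and terminal below 0.03 m), for 0.1 s.
At the end, for the whole second after the job is handed in: The released probe is at rest on the post, upright within 0.12 rad, its axis within 5 mm of the terminal's, the sole on the head (more than 45 mm above the table) and the spring held back by the head in the hook: plunger between 2 and 4.2 mm in (value of joint plunger between 0.002 and 0.0042 m and horizontal distance between probe and terminal below 0.005 m and z of probe in the frame of terminal above 0.045 m and contact force between probe and terminal above 0.3 N and angle between probe's own z axis and vertical below 0.12 rad and linear speed of probe below 0.02 m/s and contact force between the fingers and probe below 0.05 N); the robot touches nothing.
It fails at once if probe and terminal pressed or shoved against each other with more than 30 N (not counted while the plunger stands between 2.3 and 4.5 mm, where the spring snaps the hook onto the head) (contact force between probe and terminal above 30 N and (value of joint plunger below 0.0023 m or value of joint plunger above 0.0045 m)).
It fails at once if a bystander moved by more than 15 mm (distance of any of beaker, small_bottle, tape from where it was at the start of the episode above 0.015 m).
It also fails if it takes over 46 s, if anything falls off the work surface, if the arm or the gripper's body presses on something with over 40 N, if the wrist force passes 120 N, or if a joint passes its speed limit or range.

ROBOT

A 7-joint arm with a two-finger parallel gripper is mounted at the origin on a cart in front of the work surface, level with it; the furniture and walls round the work are solid. World frame = base frame: x ahead of the robot, y to its left, z up, the work surface at z = 0. Lengths are in mm, angles in rad, forces in N, time in s.
With the tool pointing down it reaches from about 400 to 875 mm from the base axis. Payload 4.4 kg.
Tool frame: the origin (TCP) lies midway between the tips of the shut fingers; the grasp point (between the pads) lies 19 mm behind it (ctrl.pinch_z is the distance from the TCP to the grasp point, in mm); z points along the fingers, y is the line along which they close (so a half turn about z gives the same grasp; the last joint's range is limited). The gripper opens to 85 mm and grips with 20 to 120 N. Pads are 22 mm wide; open, the fingers measure 114 mm over their backs; the gripper's body (76 mm by 85 mm) begins 54 mm behind the grasp point. The pads swing forward as they close: fully open they stand 13 mm farther back than shut.
Start: joints at [-1.28, 0.628, 0.038, 1.517, -0.027, 0.996, -0.02], TCP at [227.008, 609.086, 231.313] pointing down, gripper open.
Joint ranges: [-3.06, 3.06], [-0.37, 2.12], [-1.25, 1.32], [0.18, 2.47], [-1.1, 4.24], [0.23, 1.98], [-2.94, 2.94]. Speed limits (rad/s): [2.57, 2.57, 3.14, 3.14, 3.14, 3.14, 3.14].

INTERFACE

Orientations are given as [roll, pitch, yaw] about the fixed x, y, z axes, in that order (R = Rz(yaw) Ry(pitch) Rx(roll)).
In Python, from cell import read_state, cams, order, ctrl gives the robot as it stands.
- The arm moves only by the tool move_arm, never from a script. Its argument "targets" is text: rows parted by semicolons, each of 7 numbers parted by spaces: the gripper's target within -1 to 1 (fully open at 1, half-way at 0, shut at -1), then the shift along the tool's x, y, z in cm, then the turn, a rotation vector about the tool's x, y, z in degrees. A call has 1 to 5 rows; each row shifts and turns the commanded pose from where the row before left it, along the tool's axes as they then stand; what a row does not reach is not made up. A row lasts 1/12 s, in which the tool goes at most 41.7 mm and 7.16 degrees, less where a joint would pass 70% of its speed; a pose out of reach is approached as far as the arm can. A call with a gripper value outside its range is refused whole. The fingers move at their own pace and stop on an object; the grip force is fixed at half the most. Time passes only in rows, so rows that do not move let the fingers close. It gives the time, the measured TCP pose, the force, the opening and the grip force at its end, in the units of the state.
- read_state(): the state, without advancing time (a new reading comes with each control period).
- cams.get_image(name): name is "side" or "top" or "wrist"; returns a dict with "color" (480x640x3 uint8, red, green, blue), "fovy" (degrees; the focal length in pixels is half the picture's height over the tangent of half this angle, whatever the lens; pixels are square), "cx", "cy" (the principal point, pixels), "rvec" (rotation vector, rad) and "tvec" (3), from world to camera coordinates, as OpenCV has them. Camera axes: x right, y down, z forward; pixel columns grow to the right and rows downward; lengths in mm; the calibration is good to about 2 mm. A picture is of the moment at which its call begins. There is no depth.
- order.finish_job(): hands the job in; it is judged then, once.
The state is a dict: "clock": time; "qpos": joint angles; "qd": joint speeds; "tau": joint torques, N m; "eef_pos": TCP position; "tool_rot": TCP orientation; "force": force on the tool from outside, world axes, zero at the start; "torque": the same for the moment, N m; "width": finger opening in mm; "gripper_force": force on a finger pad.
Only numpy, scipy, OpenCV 4.12 (cv2) and the standard library are available. Lean on these libraries where they do the work, as an engineer would, in place of code of your own. Each camera call takes 0.05 s, during which the arm holds its last target. There are 200 camera calls.

## Working session

There is one attempt and no reset: what is moved stays moved. The work goes in short steps, Python scripts to look and compute and a tool call to move; the robot and the scene stay as the last step left them, time stands still between calls to the robot, and variables do not carry over. Pictures are saved under pics/ and viewed, at most 10 in all, crops included, and the job is handed in when it is done.

Besides the shell and the picture viewer there is one more tool, called as name(argument=value, ...), one argument or row to a line, values as JSON. move_arm: Moves the arm, as the interface text tells. Its arguments: {"type":"object","properties":{"targets":{"type":"string"}},"required":["targets"]}

```bash
mkdir -p pics; cat > h.py <<'E'
import numpy as np,cv2
from cell import read_state,cams,order,ctrl
def grab(n,fn=None):
    d=cams.get_image(n); 
    d['R']=cv2.Rodrigues(np.array(d['rvec'],float))[0]; d['t']=np.array(d['tvec'],float).ravel()
    d['f']=240/np.tan(np.radians(d['fovy'])/2)
    if fn: cv2.imwrite(fn,d['color'][:,:,::-1])
    np.save('/tmp/%s.npy'%n,d,allow_pickle=True)
    return d
def load(n): return np.load('/tmp/%s.npy'%n,allow_pickle=True).item()
def ray(d,u,v):
    r=d['R'].T@np.array([(u-d['cx'])/d['f'],(v-d['cy'])/d['f'],1.]); return -d['R'].T@d['t'],r
def onz(d,u,v,z):
    o,r=ray(d,u,v); return o+r*(z-o[2])/r[2]
def proj(d,p):
    c=d['R']@np.array(p,float)+d['t']; return d['f']*c[:2]/c[2]+[d['cx'],d['cy']]
def tri(d1,p1,d2,p2):
    o1,r1=ray(d1,*p1);o2,r2=ray(d2,*p2)
    s=np.linalg.lstsq(np.c_[r1,-r2],o2-o1,rcond=None)[0]
    a,b=o1+r1*s[0],o2+r2*s[1]; return (a+b)/2,np.linalg.norm(a-b)
E
python3 - <<'E'
from h import *
for n in('side','top'):
    d=grab(n,f'pics/{n}0.png'); print(n,d['f'],d['cx'],d['cy'],-d['R'].T@d['t'],d['R'].round(2).tolist(),d.keys())
s=read_state();print(s,ctrl.pinch_z)
E
```

```text
side 453.77148261409184 318.01590506011047 243.26018698435854 [545.99816776 750.85006632 437.36938105] [[-1.0, -0.06, -0.0], [-0.02, 0.41, -0.91], [0.05, -0.91, -0.41]] dict_keys(['color', 'fovy', 'cx', 'cy', 'rvec', 'tvec', 'R', 't', 'f'])
top 471.8514874079609 319.1393764556054 233.6571493439927 [ 515.95460664    1.41713824 1008.92971974] [[0.02, -1.0, 0.02], [-1.0, -0.02, -0.07], [0.07, -0.02, -1.0]] dict_keys(['color', 'fovy', 'cx', 'cy', 'rvec', 'tvec', 'R', 't', 'f'])
{'clock': 0.1, 'qpos': array([-1.27979633,  0.62925775,  0.03841737,  1.51826182, -0.02701519,
        0.9963187 , -0.01998781]), 'qd': array([ 9.93059825e-05, -3.03231373e-03,  4.80607979e-04,  1.49371306e-04,
        4.30879236e-04,  7.59358838e-04, -7.67254331e-04]), 'tau': array([ 3.82848710e-03, -5.64544272e+01,  1.23111952e+00, -1.93969291e+01,
        1.13471595e-02,  5.48092736e-03, -2.32489680e-05]), 'eef_pos': array([226.78540838, 608.55153997, 230.47986069]), 'tool_rot': array([-3.13986372e+00, -1.11276884e-05,  2.78481887e+00]), 'force': array([-0.5678667 ,  0.1024126 , -0.20404113]), 'torque': array([-0.00879132,  0.05440434,  0.00646136]), 'gripper_force': 0.0, 'width': 85.43688866193905} 18.700000000000003
```

View pics/top0.png

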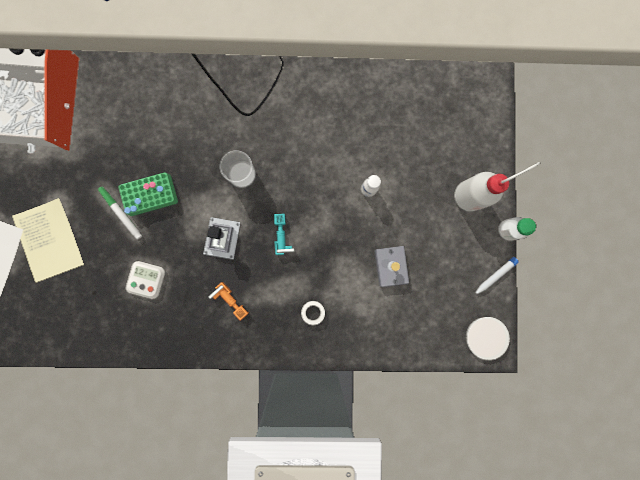

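View pics/side0.png

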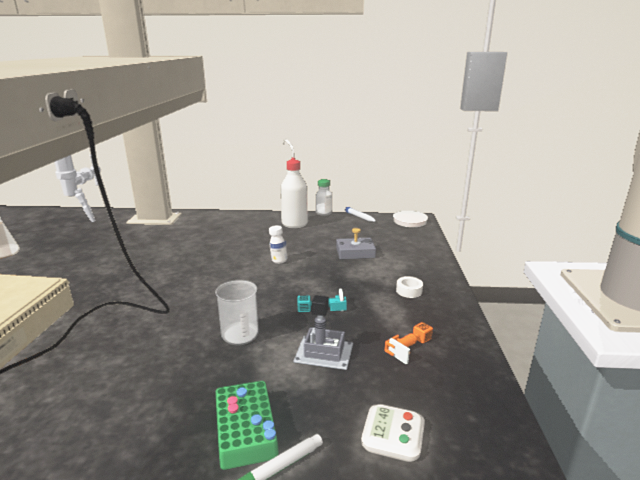

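Top view: dock with the black-capped upright probe is at (222,239). The turquoise (282,234) and orange (229,301) look-alikes are lying on the table. The terminal with its brass post is at (393,266), the beaker at (238,168), the bottle at (371,185) and the tape at (313,313). The black cap on a grey tube, standing in the grey dock, fits the description; I'll confirm it in an enlarged crop.

```bash
python3 - <<'E'
from h import *
t=load('top')['color'][:,:,::-1];s=load('side')['color'][:,:,::-1]
rs=lambda im,a:cv2.resize(im,a,interpolation=cv2.INTER_CUBIC)
A=rs(t[212:266,192:252],(400,360));B=rs(t[240:292,365:425],(400,347))
C=rs(s[285:375,280:370],(400,400)) ;D=rs(s[220:265,325:385],(400,300))
A=A[:300];B=B[:300];
A=rs(t[212:266,192:252],(333,300));B=rs(t[239:293,363:423],(333,300));C=rs(s[285:375,280:370],(300,300))
cv2.imwrite('pics/c.png',np.vstack([np.hstack([A,B,np.zeros((300,34,3),np.uint8)]),np.hstack([C,D])]))
E
```

```text
(no output)
```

View pics/c.png

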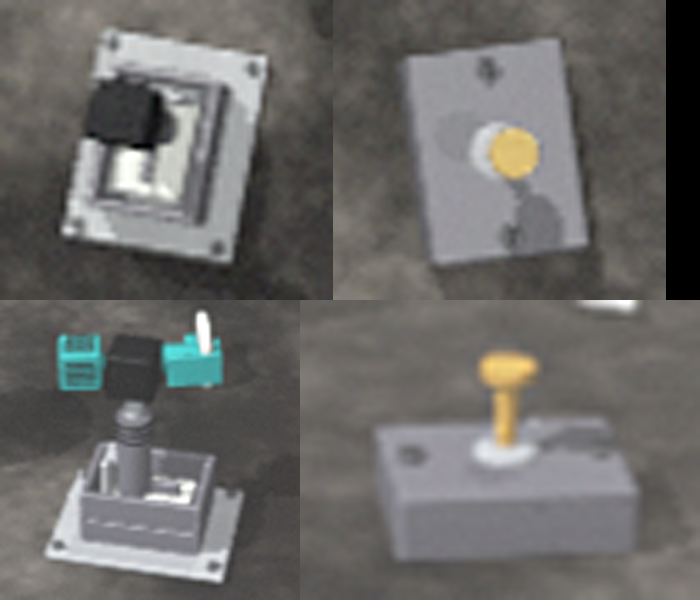

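The crop confirms it. The black-capped probe stands in the dock, and its white sole extends down-image (world -x), so probe +x is roughly world +x. The brass head is at about (395,266) in the top view and (356,231) in the side view.

```bash
cat > m.py <<'E'
from h import *
def blob(d,m,roi):
    x0,y0,x1,y1=roi; k=np.zeros(m.shape,np.uint8); k[y0:y1,x0:x1]=m[y0:y1,x0:x1]
    n,l,s,c=cv2.connectedComponentsWithStats(k); i=1+np.argmax(s[1:,4]); return c[i],s[i],l==i
def dark(d): return (d['color'].max(2)<45)
def yel(d):
    h=cv2.cvtColor(d['color'],cv2.COLOR_RGB2HSV); return (h[...,0]>12)&(h[...,0]<32)&(h[...,1]>110)&(h[...,2]>110)
E
python3 - <<'E'
from m import *
t,s=load('top'),load('side')
cs=[(192+x/5.55,212+y/5.55) for x,y in[(102,32),(268,62),(232,262),(62,235)]]
P=np.array([onz(t,u,v,4)[:2] for u,v in cs]);print('plate',P.round(1).tolist(),P.mean(0))
for a,b in((0,1),(1,2),(2,3),(3,0)): e=P[b]-P[a];print(np.linalg.norm(e).round(1),np.degrees(np.arctan2(e[1],e[0])).round(1))
cs=[(363+x/5.55,239+y/5.55) for x,y in[(404-333,56),(558-333,40),(590-333,245),(436-333,264)]]
Q=np.array([onz(t,u,v,25)[:2] for u,v in cs]);print('term',Q.round(1).tolist(),Q.mean(0))
ct=blob(t,dark(t),(203,222,225,245));cd=blob(s,dark(s),(308,292,332,318));print(ct[:2],cd[:2],tri(t,ct[0],s,cd[0]))
print('cap z80-85',onz(t,*ct[0],88))
yt=blob(t,yel(t),(380,250,410,280));ys=blob(s,yel(s),(340,220,372,250));print(yt[:2],ys[:2])
# head in side: rows
m=ys[2]; print([(r,np.flatnonzero(m[r]).min(),np.flatnonzero(m[r]).max()) for r in range(ys[1][1],ys[1][1]+ys[1][3])])
for z in(50,60,70):
  p=onz(t,*yt[0],z); q=proj(s,p); print(z,p.round(1),q.round(1))
E
```

```text
plate [[612.2, 209.7], [601.9, 146.0], [525.1, 157.5], [534.2, 222.3]] [568.35889361 183.88388452]
64.5 -99.2
77.7 171.5
65.5 82.0
79.0 -9.2
term [[551.2, -140.9], [558.3, -199.2], [481.5, -211.7], [473.4, -153.7]] [ 516.10208447 -176.38818085]Traceback (most recent call last):
  File "<stdin>", line 8, in <module>
  File "m.py", line 4, in blob
    n,l,s,c=cv2.connectedComponentsWithStats(k); i=1+np.argmax(s[1:,4]); return c[i],s[i],l==i
                                                     ~~~~~~~~~^^^^^^^^^
    return _wrapfunc(a, 'argmax', axis=axis, out=out, **kwds)
    return bound(*args, **kwds)
ValueError: attempt to get argmax of an empty sequence
```

```bash
sed -i 's/<45/<62/' m.py; python3 - <<'E'
from m import *
t,s=load('top'),load('side')
print(t['color'][225:238,206:226].max(2)); 
ct=blob(t,dark(t),(205,224,222,240));cd=blob(s,dark(s),(310,294,330,316));print(ct[:2],cd[:2],tri(t,ct[0],s,cd[0]))
print('cap',onz(t,*ct[0],90))
yt=blob(t,yel(t),(380,250,410,280));ys=blob(s,yel(s),(340,220,372,250));print(yt[:2],ys[:2])
m=ys[2]; print([(r,np.flatnonzero(m[r]).min(),np.flatnonzero(m[r]).max()) for r in range(ys[1][1],ys[1][1]+ys[1][3])])
for z in(50,60,70):
  p=onz(t,*yt[0],z); q=proj(s,p); print(z,p.round(1),q.round(1))
E
```

```text
[[114 115 142 180 190 204 177  94  83 104 107 116 129 148 154 166 172 179
  186 175]
 [112 115 118 113  92 102  81  49  70 104 115 105  82 100  92  94 100 121
  139 148]
 [111 110 120 106  52  54  58  60  54  63  67  55  85 136 149 149 143 127
  107  98]
 [106 100  91  69  58  57  61  61  56  59  55  55  57  74  92 171 200 158
  158 158]
 [102  96  74  61  60  63  61  54  55  60  60  57  59  34  31 111 195 217
  181 139]
 [ 97  87  60  60  61  61  62  61  60  60  57  53  54  30  17  86 147 141
  114 117]
 [ 85  80  54  63  57  62  60  60  51  59  58  64  49  27  20  75 151 192
  207 198]
 [ 86  76  56  59  57  59  59  56  55  53  57  61  48  24  15  47  92 171
  211 206]
 [ 90  66  54  57  61  59  61  56  63  54  58  50  43  26  27  44  65 118
  182 206]
 [ 87  60  59  60  57  57  53  54  56  48  61  49  33  26  25  52  69 110
  176 210]
 [ 94  59  53  57  58  57  58  59  55  61  64  54  33  21  34  62  79 109
  179 209]
 [ 87  71  31  43  47  61  61  59  59  54  56  51  25  27  45  68  77 126
  190 205]
 [132 188 188 123  45  32  26  37  39  48  51  45  23  31  56  70  99 172
  206 
[... 377 characters left out ...]
dtype=int32)) (array([355.47727273, 232.40909091]), array([352, 228,   8,  13,  44], dtype=int32))
[(228, np.int64(354), np.int64(356)), (229, np.int64(352), np.int64(359)), (230, np.int64(352), np.int64(359)), (231, np.int64(353), np.int64(358)), (232, np.int64(354), np.int64(357)), (233, np.int64(355), np.int64(356)), (234, np.int64(355), np.int64(356)), (235, np.int64(355), np.int64(356)), (236, np.int64(355), np.int64(356)), (237, np.int64(355), np.int64(356)), (238, np.int64(355), np.int64(356)), (239, np.int64(355), np.int64(356)), (240, np.int64(355), np.int64(356))]
50 [ 516.2 -176.8   50. ] [355.8 231.7]
60 [ 516.2 -174.9   60. ] [355.9 227.8]
70 [ 516.2 -173.1   70. ] [356.1 223.9]
```

move_arm(
  targets="1 0 0 0 0 0 -6; 1 0 0 0 0 0 -5.6; 1 -2.5 -2.2 0 0 0 0; 1 -2.9 -2.6 0.4 0 0 0; 1 -2.9 -2.6 0.4 0 0 0",
)

```text
clock: 0.52
eef_pos: [297.5, 522.5, 222.8]
tool_rot: [-3.141, -0.0, 2.99]
force: [0.8, -0.7, 0.2]
width: 85.1
gripper_force: 0.0
```

move_arm(
  targets="1 -2.9 -2.6 0.4 0 0 0; 1 -2.9 -2.6 0.4 0 0 0; 1 -2.9 -2.6 0.4 0 0 0; 1 -2.9 -2.6 0.4 0 0 0; 1 -2.9 -2.6 0.4 0 0 0",
)

```text
clock: 0.93
eef_pos: [421.6, 370.7, 202.9]
tool_rot: [-3.141, -0.0, 2.987]
force: [0.2, -0.3, -0.2]
width: 85.4
gripper_force: 0.0
```

move_arm(
  targets="1 -2.9 -2.6 0.4 0 0 0; 1 -2.9 -2.6 0.4 0 0 0; 1 -2.9 -2.6 0.4 0 0 0; 1 -2.9 -2.6 0.4 0 0 0; 1 -2.5 -2.2 0 0 0 0",
)

```text
clock: 1.35
eef_pos: [541.8, 223.0, 186.2]
tool_rot: [-3.14, -0.001, 2.986]
force: [0.1, -0.3, -0.5]
width: 85.6
gripper_force: 0.0
```

move_arm(
  targets="1 0 0 0 0 0 0; 1 0 0 0 0 0 0; 1 0 0 0 0 0 0",
)

```text
clock: 1.6
eef_pos: [540.2, 226.7, 186.9]
tool_rot: [3.141, -0.001, 2.987]
force: [0.3, -0.4, 0.7]
width: 85.0
gripper_force: 0.0
```

```bash
cat >> h.py <<'E'
from scipy.spatial.transform import Rotation as Ro
def totool(delta):
    return Ro.from_euler('xyz',read_state()['tool_rot']).inv().apply(delta)
E
python3 - <<'E'
from h import *
s=read_state(); print(s['clock'],s['eef_pos'],s['tool_rot'],s['force'],s['qpos'])
print(totool(np.array([575.5,184.3,68])-s['eef_pos']))
w=grab('wrist','pics/w1.png'); print(proj(w,[575.5,184.3,96]), proj(w,[575.5,184.3,85]))
t=grab('top');
E
```

```text
1.6 [540.2472988  226.71227268 186.9080559 ] [ 3.14132590e+00 -1.38366020e-03  2.98721103e+00] [ 0.29334091 -0.36523288  0.71703712] [-0.42698069  0.58762731 -0.02746031  1.7478131   0.01967776  0.80741016
  0.9529579 ]
[-41.51961982 -36.51878129 118.84098349]
[270.91548452 302.45506777] [272.96660863 296.08106371]
```

View pics/w1.png

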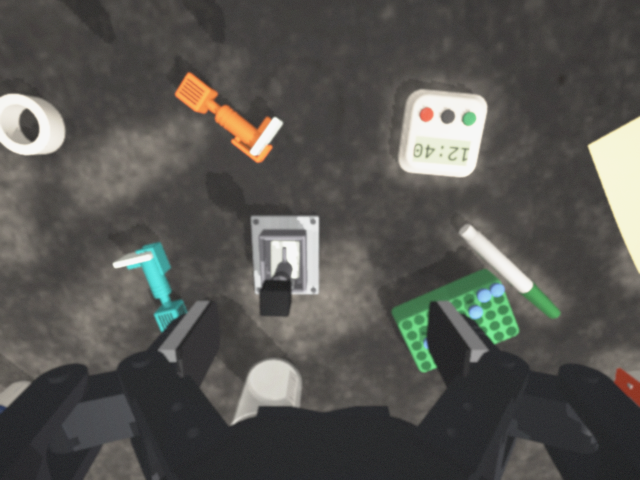

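The wrist view shows the dock squarely aligned at (285,255) and the cap at about (276,300), with nothing between the open fingers and the cap.

```bash
python3 - <<'E'
from m import *
t,s,w=load('top'),load('side'),load('wrist')
g=w['color'].max(2); print(g[276:320:3,256:298:2])
for p in[(275.5,302)]: print(onz(w,*p,96))
print(onz(t,213,231.7,96))
P=[onz(w,u,v,4)[:2] for u,v in[(251,216),(319,216),(319,293),(254,296)]];print(np.array(P).round(1).tolist(),np.mean(P,0))
E
```

```text
[[228 227 190 176 153 117 112 129 140  80  83  94 111 106  89  74  75 137
  241 246 238]
 [226 230 201 171 134  87  82  75  68  89  93  95 115 131 127  97  61  86
  127 131 118]
 [224 229 202 134  62  32  38  35  35  32  35  34  38  38  37  38  30  58
  115 115  95]
 [222 227 197  90  33  38  39  37  37  37  39  38  40  37  35  33  35  58
  115 104  88]
 [178 137 105  53  33  40  39  38  40  37  34  42  34  38  36  35  34  64
  131 115 104]
 [194 138  64  45  50  49  49  48  42  48  47  48  51  46  46  46  45  65
  151 176 178]
 [169 149  66  52  51  53  51  54  55  51  56  56  55  55  53  54  52  69
  159 186 181]
 [148 129  62  52  51  53  51  52  56  51  54  55  54  55  56  57  48  58
  124 146 141]
 [132 124  66  53  52  52  54  56  55  54  57  55  53  55  56  53  50  55
  113 132 136]
 [120 112  66  49  53  50  52  54  55  53  56  57  54  53  55  57  51  65
  125 138 138]
 [122 109  61  50  51  52  55  53  55  54  54  55  57  58  59  56  53  90
  141 144 144]
 [124 115  65  52  51  53  53  53  54  58  54  54  56  56  59  54  58 114
  147 142 141]
 [118 110  66  52  53  53  52  54  55  54  56  59  55  57  57  58  69 129
  150 145 142]
 [118 108  86  69  65  70  70  69  69  70  65  67  69  69  66  69 101 140
  149 148 147]
 [117 117 109 108 113 119 120 116 115 119 119 126 131 138 134 138 141 140
  138 140 141]]
[575.65617763 187.6646043   96.        ]
[576.5174008  184.72385381  96.        ]
[[526.4, 161.6], [536.2, 225.0], [614.1, 212.7], [607.3, 147.4]] [570.99582544 186.69089049]
```

move_arm(
  targets="1 -2.1 -1.75 1 0 0 0; 1 -2.07 -1.75 1.5 0 0 0; 1 0 0 2.5 0 0 0; 1 0 0 2.5 0 0 0; 1 0 0 0 0 0 0",
)

```text
clock: 2.12
eef_pos: [572.8, 185.4, 108.1]
tool_rot: [-3.138, -0.008, 2.989]
force: [-1.1, -0.3, -1.5]
width: 85.2
gripper_force: 0.0
```

move_arm(
  targets="1 0 0 1.6 0 0 0; 1 0 0 1.4 0 0 0; 1 0 0 0.8 0 0 0; 1 0 0 0 0 0 0; 1 0 0 0 0 0 0",
)

```text
clock: 2.53
eef_pos: [576.6, 186.3, 74.9]
tool_rot: [3.141, 0.0, 2.989]
force: [0.2, -0.3, 0.1]
width: 85.4
gripper_force: 0.0
```

```bash
python3 - <<'E'
from m import *
s=read_state(); print(s['clock'],s['eef_pos'],s['tool_rot'],s['force'])
w=grab('wrist','pics/w2.png');t=grab('top')
sd=grab('side')
a=w['color'][:,:,::-1];b=sd['color'][225:375,240:400,::-1]
cv2.imwrite('pics/v2.png',np.hstack([cv2.resize(a,(400,300)),cv2.resize(b,(320,300))]))
E
```

```text
2.5333 [576.56017885 186.28480801  74.94876405] [3.14119817e+00 7.30545142e-05 2.98867714e+00] [ 0.15588823 -0.25027546  0.06497693]
```

View pics/v2.png

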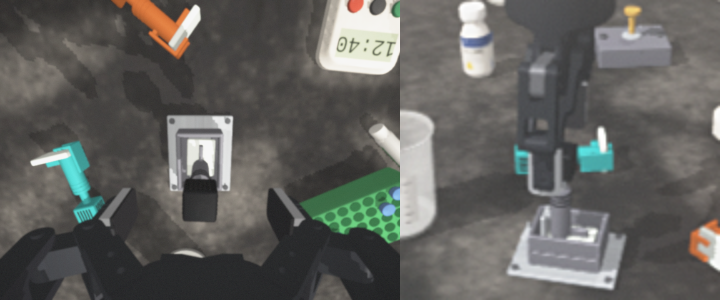

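The cap (200,200 in the left panel) sits centred between the pads. I'll go 7 mm lower and close.

move_arm(
  targets="1 0 0 0.7 0 0 0; 1 0 0 0 0 0 0; -1 0 0 0 0 0 0; -1 0 0 0 0 0 0; -1 0 0 0 0 0 0",
)

```text
clock: 3.1
eef_pos: [576.8, 185.2, 67.4]
tool_rot: [3.142, 0.0, 2.987]
force: [-0.1, -0.5, -0.4]
width: 51.5
gripper_force: 0.0
```

move_arm(
  targets="-1 0 0 0 0 0 0; -1 0 0 0 0 0 0; -1 0 0 0 0 0 0; -1 0 0 0 0 0 0; -1 0 0 0 0 0 0",
)

```text
clock: 3.52
eef_pos: [576.8, 185.3, 67.5]
tool_rot: [3.141, 0.0, 2.987]
force: [-0.7, -0.7, 1.5]
width: 21.0
gripper_force: 62.7
```

move_arm(
  targets="-1 0 0 0 0 0 0; -1 0 0 0 0 0 0; -1 0 0 -0.5 0 0 0; -1 0 0 0 0 0 0; -1 0 0 0 0 0 0",
)

```text
clock: 3.93
eef_pos: [576.8, 185.3, 72.4]
tool_rot: [3.141, 0.0, 2.987]
force: [0.5, 0.4, -0.2]
width: 20.9
gripper_force: 62.3
```

move_arm(
  targets="-1 0 0 -1 0 0 0; -1 0 0 -1.5 0 0 0; -1 0 0 -2 0 0 0; -1 0 0 -2 0 0 0; -1 0 0 -1 0 0 0",
)

```text
clock: 4.35
eef_pos: [577.9, 185.7, 150.1]
tool_rot: [3.14, 0.003, 2.987]
force: [0.2, 1.1, -1.0]
width: 20.9
gripper_force: 62.3
```

move_arm(
  targets="-1 0 0 -0.5 0 0 0; -1 0 0 0 0 0 0; -1 0 0 0 0 0 0; -1 0 0 0 0 0 0",
)

```text
clock: 4.68
eef_pos: [575.9, 185.0, 151.2]
tool_rot: [-3.141, -0.002, 2.987]
force: [-0.1, -0.5, -0.5]
width: 20.7
gripper_force: 62.3
```

```bash
python3 - <<'E'
from m import *
s=read_state(); print(s['clock'],s['eef_pos'],s['tool_rot'],s['force'])
P=np.array([516.2,-176,0]); ax=np.array([np.cos(-.152),np.sin(-.152),0])
g=P+17*ax; g[2]=150; print(g, totool(g-s['eef_pos']))
w=grab('wrist');sd=grab('side')
a=w['color'][180:420,160:480,::-1];b=sd['color'][200:350,230:430,::-1]
cv2.imwrite('pics/v3.png',np.hstack([cv2.resize(a,(400,300)),cv2.resize(b,(400,300))]))
E
```

```text
4.6833 [575.8737248  185.00637534 151.20548429] [-3.14058286e+00 -1.92281506e-03  2.98730783e+00] [-0.13872891 -0.5178991  -0.5356987 ]
[ 533.00399381 -178.57406137  150.        ] [ -13.51444625 -365.84827665    1.54893424]
```

View pics/v3.png

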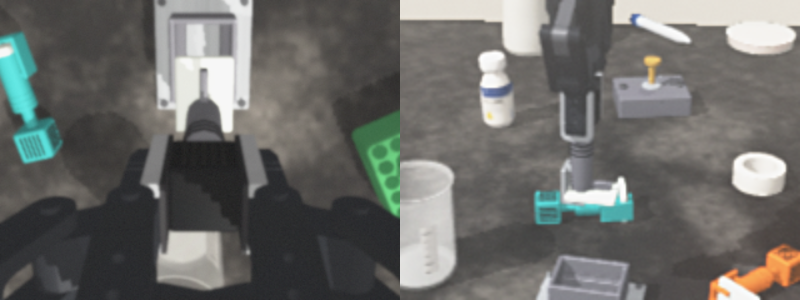

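Probe lifted clear and upright in the grip. Next I'll carry it to above the post.

move_arm(
  targets="-1 0 -1.5 0 0 0 0; -1 -0.2 -3.5 0 0 0 0; -1 -0.2 -3.5 0 0 0 0; -1 -0.2 -3.5 0 0 0 0; -1 -0.2 -3.5 0 0 0 0",
)

```text
clock: 5.2
eef_pos: [559.6, 28.0, 151.8]
tool_rot: [-3.14, -0.001, 2.987]
force: [0.2, 0.2, -0.7]
width: 20.7
gripper_force: 62.3
```

move_arm(
  targets="-1 -0.2 -3.5 0 0 0 0; -1 -0.2 -3.5 0 0 0 0; -1 -0.2 -3.5 0 0 0 0; -1 -0.1 -3.5 0 0 0 0; -1 0 -3.5 0 0 0 0",
)

```text
clock: 5.62
eef_pos: [539.4, -146.0, 152.0]
tool_rot: [-3.141, -0.001, 2.986]
force: [0.4, 0.6, -0.6]
width: 21.0
gripper_force: 62.3
```

move_arm(
  targets="-1 0 -2 0 0 0 0; -1 0 -1 0 0 0 0; -1 0 0 0 0 0 0; -1 0 0 0 0 0 0; -1 0 0 0 0 0 0",
)

```text
clock: 6.03
eef_pos: [536.5, -170.3, 152.1]
tool_rot: [3.14, -0.0, 2.99]
force: [1.2, 0.3, -0.6]
width: 21.1
gripper_force: 62.3
```

```bash
python3 - <<'E'
from m import *
s=read_state(); print(s['clock'],s['eef_pos'],s['tool_rot'],s['force'],s['width'])
P=np.array([516.2,-176,0]); ax=np.array([np.cos(-.152),np.sin(-.152),0])
g=P+17*ax; g[2]=120; print(g, totool(g-s['eef_pos']))
w=grab('wrist');sd=grab('side');t=grab('top')
a=w['color'][180:480,120:520,::-1];b=sd['color'][165:285,276:436,::-1]
cv2.imwrite('pics/v4.png',np.hstack([cv2.resize(a,(400,300)),cv2.resize(b,(400,300))]))
E
```

```text
6.0333 [ 536.50672964 -170.32754615  152.14188355] [ 3.13988054e+00 -3.42083430e-04  2.98997023e+00] [ 1.21457677  0.30377315 -0.60035053] 21.07045319090029
[ 533.00399381 -178.57406137  120.        ] [ 2.20598345 -8.73598551 32.12773014]
```

View pics/v4.png

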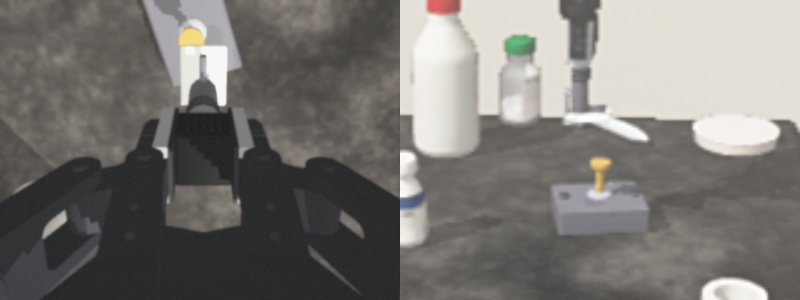

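move_arm(
  targets="-1 0.2 -0.87 0.5 0 0 0; -1 0 0 1 0 0 0; -1 0 0 1 0 0 0; -1 0 0 0 0 0 0; -1 0 0 0 0 0 0",
)

```text
clock: 6.6
eef_pos: [532.0, -180.6, 126.0]
tool_rot: [3.141, -0.003, 2.987]
force: [0.6, -0.1, -1.3]
width: 21.4
gripper_force: 62.3
```

```bash
python3 - <<'E'
from m import *
s=read_state(); print(s['clock'],s['eef_pos'],s['tool_rot'],s['force'],s['width'])
w=grab('wrist');sd=grab('side');t=grab('top')
a=w['color'][150:300,220:420,::-1];b=sd['color'][165:285,276:436,::-1]
cv2.imwrite('pics/v5.png',np.hstack([cv2.resize(a,(440,330)),cv2.resize(b,(360,330),interpolation=cv2.INTER_CUBIC)]))
yw=blob(w,yel(w),(250,100,420,300));ys=blob(sd,yel(sd),(340,215,372,250));print(yw[:2],ys[:2])
for z in(55,60): print(z,onz(w,*yw[0],z))
print('tri',tri(w,yw[0],sd,(355.5,230)))
for p in([533,-178.6,75.6],[518.2,-176.3,75.6],list(s['eef_pos'])): print(proj(w,p))
E
```

```text
6.6 [ 532.03066725 -180.64179463  126.02325383] [ 3.14108723e+00 -2.56012818e-03  2.98737058e+00] [ 0.56794149 -0.08114762 -1.30137209] 21.410233018217177
(array([327.37142857, 222.11428571]), array([321, 221,  14,   3,  35], dtype=int32)) (array([355.5, 232.8]), array([352, 229,   8,  12,  40], dtype=int32))
55 [ 509.89582236 -173.05072664   55.        ]
60 [ 508.78263439 -172.94990387   60.        ]
tri (array([ 513.57596176, -173.49847011,   54.39487969]), np.float64(6.972228134819287))
[324.36600066 269.38467152]
[324.41173813 244.80319242]
[320.0951331  307.26412547]
```

View pics/v5.png

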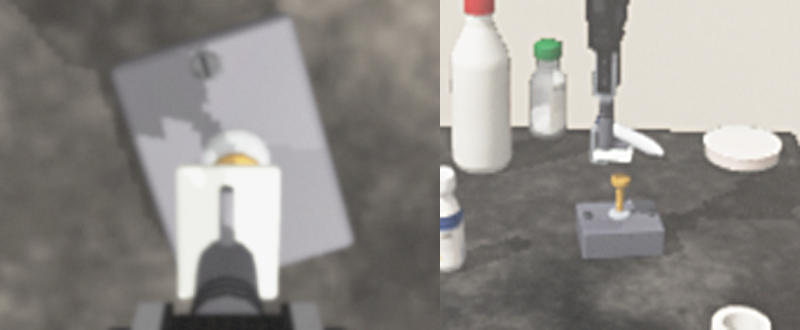

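The sole now hangs just short of the head: sole centre at column 229, head at 236 in the left panel. I need about +2.4 mm along tool y and 2 mm farther toward probe +x before descending.

move_arm(
  targets="-1 -0.2 0.24 0 0 0 0; -1 0 0 0.5 0 0 0; -1 0 0 0.4 0 0 0; -1 0 0 0 0 0 0; -1 0 0 0 0 0 0",
)

```text
clock: 7.17
eef_pos: [534.8, -178.9, 117.9]
tool_rot: [3.142, -0.001, 2.987]
force: [0.1, -0.3, -1.2]
width: 21.1
gripper_force: 62.3
```

move_arm(
  targets="-1 0 0 0.2 0 0 0; -1 0 0 0.2 0 0 0; -1 0 0 0 0 0 0; -1 0 0 0 0 0 0",
)

```text
clock: 7.5
eef_pos: [535.0, -179.0, 114.1]
tool_rot: [3.142, -0.0, 2.987]
force: [0.3, 1.0, -0.4]
width: 20.9
gripper_force: 62.3
```

```bash
python3 - <<'E'
from m import *
s=read_state(); print(s['clock'],s['eef_pos'],s['tool_rot'],s['force'],s['torque'])
sd=grab('side');t=grab('top');w=grab('wrist')
b=sd['color'][195:265,316:396,::-1]
cv2.imwrite('pics/v6.png',np.hstack([cv2.resize(b,(480,420),interpolation=cv2.INTER_CUBIC),cv2.resize(w['color'][180:320,265:371,::-1],(318,420))]))
E
```

```text
7.5 [ 535.04775745 -178.99403313  114.14795838] [ 3.14157984e+00 -3.79526683e-04  2.98716262e+00] [ 0.26633178  0.97226071 -0.38724524] [ 0.02971487  0.00615813 -0.00987682]
```

View pics/v6.png

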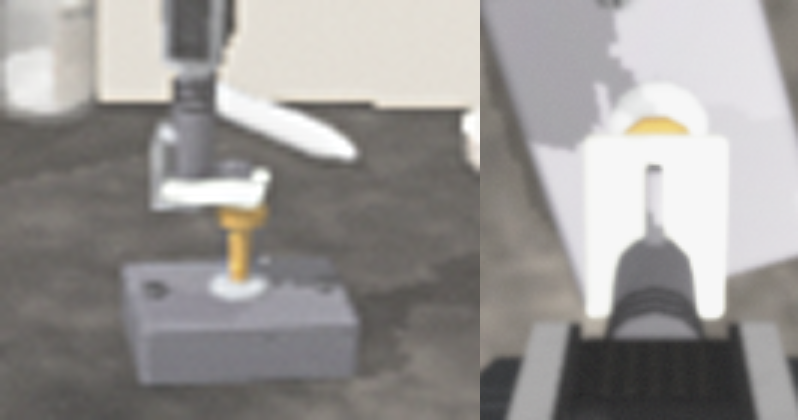

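The tube axis is about 16 mm off the post (193 vs 240 px), the lateral alignment is within 0.5 mm, and the sole is just above the head. I'll descend to contact.

move_arm(
  targets="-1 0 0 0.15 0 0 0; -1 0 0 0.15 0 0 0; -1 0 0 0 0 0 0; -1 0 0 0 0 0 0",
)

```text
clock: 7.98
eef_pos: [535.1, -178.9, 111.1]
tool_rot: [3.142, -0.0, 2.987]
force: [-0.0, -0.9, -1.1]
width: 21.2
gripper_force: 62.3
```

move_arm(
  targets="-1 0 0 0.1 0 0 0; -1 0 0 0.1 0 0 0; -1 0 0 0 0 0 0; -1 0 0 0 0 0 0",
)

```text
clock: 8.32
eef_pos: [535.2, -179.0, 109.3]
tool_rot: [3.142, -0.0, 2.987]
force: [-0.7, -0.2, -0.7]
width: 20.9
gripper_force: 62.5
```

move_arm(
  targets="-1 0 0 0.1 0 0 0; -1 0 0 0.1 0 0 0; -1 0 0 0 0 0 0; -1 0 0 0 0 0 0",
)

```text
clock: 8.65
eef_pos: [535.4, -179.0, 107.6]
tool_rot: [-3.142, 0.0, 2.987]
force: [-0.8, -0.2, 4.2]
width: 21.0
gripper_force: 62.9
```

move_arm(
  targets="-1 0 0 0.1 0 0 0; -1 0 0 0.1 0 0 0; -1 0 0 0 0 0 0; -1 0 0 0 0 0 0",
)

```text
clock: 8.98
eef_pos: [535.4, -179.0, 105.6]
tool_rot: [-3.142, 0.0, 2.987]
force: [-0.6, 0.6, 5.4]
width: 21.0
gripper_force: 63.1
```

move_arm(
  targets="-1 0 0 0.1 0 0 0; -1 0 0 0.1 0 0 0; -1 0 0 0 0 0 0; -1 0 0 0 0 0 0",
)

```text
clock: 9.32
eef_pos: [535.5, -179.0, 103.8]
tool_rot: [-3.142, 0.001, 2.987]
force: [-0.5, 0.8, 7.2]
width: 21.0
gripper_force: 63.3
```

```bash
python3 - <<'E'
from m import *
for i in range(6):
    sd=grab('side'); s=read_state(); print(s['clock'],s['eef_pos'].round(2),s['tool_rot'].round(4),s['force'].round(2))
E
```

```text
9.3667 [ 535.49 -179.02  103.8 ] [-3.1415e+00  7.0000e-04  2.9872e+00] [-2.06  0.93  7.75]
9.4167 [ 535.48 -179.02  103.82] [-3.1415e+00  6.0000e-04  2.9872e+00] [-0.76  0.98  6.91]
9.4667 [ 535.44 -179.03  103.82] [-3.1415e+00  6.0000e-04  2.9872e+00] [-1.44 -0.31  7.23]
9.5167 [ 535.45 -179.04  103.82] [-3.1415e+00  6.0000e-04  2.9872e+00] [-1.17  0.1   6.44]
9.5667 [ 535.46 -179.03  103.84] [-3.1415e+00  6.0000e-04  2.9872e+00] [-1.25  1.15  7.06]
9.6167 [ 535.45 -179.02  103.83] [-3.1415e+00  6.0000e-04  2.9872e+00] [-2.01  1.3   6.8 ]
```

Contact was at TCP z≈108.7, and the plunger is now pressed about 5 mm at about 7.5 N. Next is the slide in, along tool +x.

move_arm(
  targets="-1 0.2 0 0 0 0 0; -1 0.2 0 0 0 0 0; -1 0.2 0 0 0 0 0; -1 0 0 0 0 0 0; -1 0 0 0 0 0 0",
)

```text
clock: 10.03
eef_pos: [531.2, -178.5, 104.3]
tool_rot: [-3.141, 0.004, 2.987]
force: [1.2, 0.1, 8.0]
width: 21.2
gripper_force: 63.4
```

move_arm(
  targets="-1 0.15 0 0 0 0 0; -1 0.15 0 0 0 0 0; -1 0 0 0 0 0 0; -1 0 0 0 0 0 0",
)

```text
clock: 10.37
eef_pos: [528.5, -178.1, 104.3]
tool_rot: [-3.141, 0.005, 2.987]
force: [1.6, 0.4, 6.8]
width: 20.6
gripper_force: 63.4
```

move_arm(
  targets="-1 0.15 0 0 0 0 0; -1 0.15 0 0 0 0 0; -1 0 0 0 0 0 0; -1 0 0 0 0 0 0",
)

```text
clock: 10.7
eef_pos: [525.6, -177.6, 104.3]
tool_rot: [-3.141, 0.005, 2.987]
force: [2.2, -0.2, 7.0]
width: 21.0
gripper_force: 63.4
```

```bash
python3 - <<'E'
from m import *
for i in range(4):
    sd=grab('side'); s=read_state(); print(s['clock'],s['eef_pos'].round(2),s['tool_rot'].round(4),s['force'].round(2))
w=grab('wrist')
b=sd['color'][195:265,316:396,::-1]
cv2.imwrite('pics/v7.png',np.hstack([cv2.resize(b,(480,420),interpolation=cv2.INTER_CUBIC),cv2.resize(w['color'][180:320,265:371,::-1],(318,420))]))
E
```

```text
10.75 [ 525.57 -177.62  104.34] [-3.1412  0.0049  2.9873] [0.86 0.35 7.73]
10.8 [ 525.57 -177.62  104.34] [-3.1412  0.0048  2.9873] [2.21 0.   7.48]
10.85 [ 525.55 -177.59  104.32] [-3.1412  0.0048  2.9873] [ 2.39 -0.3   7.68]
10.9 [ 525.56 -177.62  104.33] [-3.1412  0.0048  2.9873] [ 1.21 -0.77  7.27]
```

View pics/v7.png

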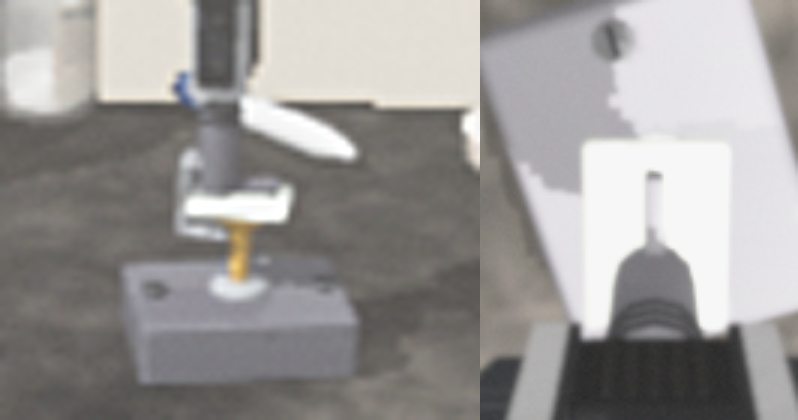

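The hook is below the head, with about 7 mm left to go (219 vs 240 px). I'll continue with force checks.

move_arm(
  targets="-1 0.15 0 0 0 0 0; -1 0.1 0 0 0 0 0; -1 0 0 0 0 0 0; -1 0 0 0 0 0 0",
)

```text
clock: 11.28
eef_pos: [523.2, -177.2, 104.4]
tool_rot: [-3.141, 0.005, 2.987]
force: [0.7, -0.6, 7.3]
width: 21.2
gripper_force: 63.4
```

move_arm(
  targets="-1 0.1 0 0 0 0 0; -1 0.1 0 0 0 0 0; -1 0 0 0 0 0 0; -1 0 0 0 0 0 0",
)

```text
clock: 11.62
eef_pos: [521.3, -177.0, 104.4]
tool_rot: [-3.141, 0.005, 2.987]
force: [2.1, -1.0, 8.2]
width: 21.2
gripper_force: 63.4
```

move_arm(
  targets="-1 0.1 0 0 0 0 0; -1 0.05 0 0 0 0 0; -1 0 0 0 0 0 0; -1 0 0 0 0 0 0",
)

```text
clock: 11.95
eef_pos: [519.9, -176.8, 104.4]
tool_rot: [-3.141, 0.005, 2.987]
force: [1.2, 0.0, 7.1]
width: 21.0
gripper_force: 63.4
```

```bash
python3 - <<'E'
from m import *
for i in range(4):
    sd=grab('side'); s=read_state(); print(s['clock'],s['eef_pos'].round(2),s['tool_rot'].round(4),s['force'].round(2))
b=sd['color'][195:265,316:396,::-1]
g=sd['color'].astype(int)
for r in range(213,228): print(r,g[r,340:372].sum(1).tolist() )
ys=blob(sd,yel(sd),(340,215,372,250));print([(r,np.flatnonzero(ys[2][r]).tolist()) for r in range(232,243)])
E
```

```text
12.0 [ 519.88 -176.75  104.35] [-3.1411  0.0053  2.9873] [ 0.93 -0.54  6.65]
12.05 [ 519.88 -176.76  104.38] [-3.1412  0.0054  2.9873] [1.37 0.65 7.38]
12.1 [ 519.88 -176.74  104.35] [-3.1412  0.0053  2.9873] [2.03 0.91 7.97]
12.15 [ 519.86 -176.77  104.35] [-3.1411  0.0053  2.9873] [ 1.81 -0.53  6.65]
213 [270, 261, 264, 275, 267, 269, 267, 269, 299, 361, 447, 446, 387, 344, 312, 325, 329, 290, 359, 709, 762, 754, 745, 681, 581, 496, 376, 304, 300, 296, 310, 308]
214 [302, 295, 297, 293, 292, 293, 289, 275, 281, 268, 277, 294, 330, 342, 314, 287, 276, 253, 361, 699, 756, 746, 748, 755, 764, 755, 670, 534, 417, 338, 319, 324]
215 [310, 307, 309, 303, 298, 304, 300, 301, 295, 280, 275, 295, 325, 358, 380, 338, 299, 273, 351, 652, 744, 741, 739, 741, 746, 752, 758, 755, 688, 560, 434, 355]
216 [300, 298, 292, 292, 300, 313, 336, 332, 319, 306, 306, 354, 429, 421, 391, 363, 325, 320, 378, 565, 697, 719, 729, 733, 738, 741, 744, 749, 758, 755, 704, 548]
217 [300, 308, 297, 305, 309, 343, 360, 364, 354, 341, 333, 375, 437, 450, 430, 414, 380, 339, 312, 382, 500, 612, 676, 707, 725, 733, 7
[... 1143 characters left out ...]
 354, 314, 310, 314, 319, 321, 311, 311]
225 [316, 311, 311, 317, 317, 310, 299, 332, 575, 590, 370, 326, 395, 435, 407, 380, 341, 316, 332, 433, 491, 496, 514, 508, 434, 376, 365, 307, 301, 314, 313, 312]
226 [326, 318, 308, 308, 306, 312, 306, 329, 586, 604, 396, 376, 389, 414, 398, 365, 330, 312, 328, 389, 422, 418, 417, 408, 416, 524, 539, 387, 316, 326, 323, 311]
227 [333, 334, 325, 317, 318, 313, 299, 331, 572, 603, 554, 651, 603, 510, 424, 378, 401, 504, 579, 608, 579, 519, 521, 503, 535, 691, 687, 460, 325, 326, 324, 314]
[(232, []), (233, []), (234, []), (235, [356]), (236, [355, 356]), (237, [355, 356]), (238, [355, 356]), (239, [355, 356]), (240, [355, 356]), (241, []), (242, [])]
```

move_arm(
  targets="-1 0.1 0 0 0 0 0; -1 0.05 0 0 0 0 0; -1 0 0 0 0 0 0; -1 0 0 0 0 0 0",
)

```text
clock: 12.48
eef_pos: [518.4, -176.5, 104.4]
tool_rot: [-3.141, 0.005, 2.987]
force: [0.9, -0.7, 6.8]
width: 20.9
gripper_force: 63.4
```

move_arm(
  targets="-1 0.05 0 0 0 0 0; -1 0.05 0 0 0 0 0; -1 0 0 0 0 0 0; -1 0 0 0 0 0 0",
)

```text
clock: 12.82
eef_pos: [517.5, -176.4, 104.4]
tool_rot: [-3.141, 0.005, 2.987]
force: [1.6, -0.9, 7.4]
width: 21.3
gripper_force: 63.4
```

```bash
python3 - <<'E'
from m import *
for i in range(4):
    sd=grab('side'); s=read_state(); print(s['clock'],s['eef_pos'].round(2),s['tool_rot'].round(4),s['force'].round(2))
w=grab('wrist')
b=sd['color'][195:265,316:396,::-1]
cv2.imwrite('pics/v8.png',np.hstack([cv2.resize(b,(480,420),interpolation=cv2.INTER_CUBIC),cv2.resize(w['color'][180:320,265:371,::-1],(318,420))]))
E
```

```text
12.8667 [ 517.46 -176.37  104.37] [-3.1412  0.0054  2.9873] [ 0.53 -0.07  7.36]
12.9167 [ 517.52 -176.34  104.4 ] [-3.1412  0.0055  2.9873] [ 2.78 -1.01  7.08]
12.9667 [ 517.47 -176.37  104.37] [-3.1411  0.0055  2.9873] [0.92 0.04 7.15]
13.0167 [ 517.49 -176.38  104.38] [-3.1411  0.0055  2.9873] [ 1.96 -1.02  6.58]
```

View pics/v8.png

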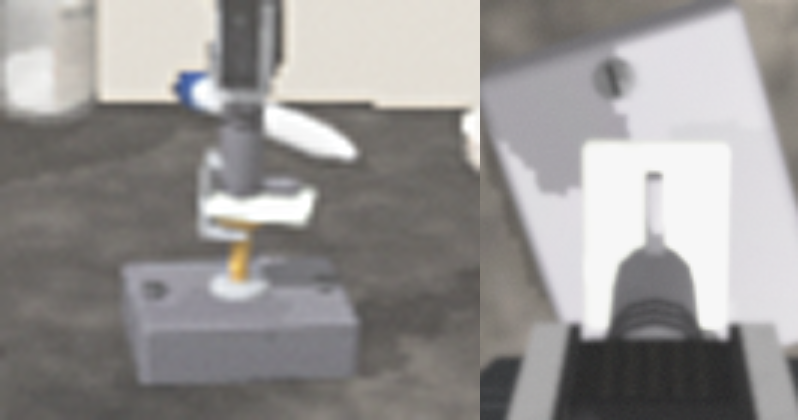

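The tube is now over the post (241 vs 240 px) with no hard contact. I'll ease the plunger up about 1 mm, then open.

move_arm(
  targets="-1 0 0 -0.05 0 0 0; -1 0 0 -0.05 0 0 0; -1 0 0 0 0 0 0; -1 0 0 0 0 0 0",
)

```text
clock: 13.4
eef_pos: [517.4, -176.3, 105.3]
tool_rot: [-3.141, 0.005, 2.987]
force: [2.0, 0.5, 5.7]
width: 21.0
gripper_force: 63.4
```

move_arm(
  targets="1 0 0 0 0 0 0; 1 0 0 0 0 0 0; 1 0 0 0 0 0 0; 1 0 0 0 0 0 0; 1 0 0 0 0 0 0",
)

```text
clock: 13.82
eef_pos: [514.6, -175.7, 103.9]
tool_rot: [3.141, -0.001, 2.987]
force: [0.3, 0.0, 0.0]
width: 79.7
gripper_force: 0.0
```

move_arm(
  targets="1 0 0 0 0 0 0; 1 0 0 0 0 0 0; 1 0 0 0 0 0 0; 1 0 0 0 0 0 0",
)

```text
clock: 14.15
eef_pos: [514.9, -175.8, 104.3]
tool_rot: [3.142, -0.0, 2.987]
force: [0.1, -0.9, -0.4]
width: 85.4
gripper_force: 0.0
```

```bash
python3 - <<'E'
from m import *
s=read_state(); print(s['clock'],s['eef_pos'].round(2),s['width'],s['force'].round(2))
sd=grab('side');w=grab('wrist')
b=sd['color'][175:265,306:406,::-1]
cv2.imwrite('pics/v9.png',np.hstack([cv2.resize(b,(440,396),interpolation=cv2.INTER_CUBIC),cv2.resize(w['color'][180:400,220:420,::-1],(360,396))]))
E
```

```text
14.15 [ 514.93 -175.81  104.26] 85.43007238112016 [ 0.05 -0.95 -0.45]
```

I've now viewed 11 pictures, one over the limit of 10, so I'll check the rest numerically. Retracting first.

move_arm(
  targets="1 0 0 -0.5 0 0 0; 1 0 0 -1.5 0 0 0; 1 0 0 -2.5 0 0 0; 1 0 0 -3 0 0 0; 1 0 0 -2.5 0 0 0",
)

```text
clock: 14.67
eef_pos: [515.0, -175.8, 206.1]
tool_rot: [-3.142, 0.0, 2.987]
force: [0.9, -0.2, -1.1]
width: 85.5
gripper_force: 0.0
```

move_arm(
  targets="1 0 0 -1 0 0 0; 1 0 0 0 0 0 0; 1 0 0 0 0 0 0; 1 0 0 0 0 0 0; 1 0 0 0 0 0 0",
)

```text
clock: 15.08
eef_pos: [513.9, -175.5, 212.7]
tool_rot: [3.141, -0.003, 2.987]
force: [-0.6, -0.1, -0.2]
width: 85.1
gripper_force: 0.0
```

```bash
python3 - <<'E'
from m import *
s=read_state(); print(s['clock'],s['eef_pos'].round(2),s['force'].round(2))
sd=grab('side')
H=np.array([516.2,-176,57])
for z in(57,57+20,57+45,57+66): print(z,proj(sd,H+[0,0,z-57]).round(1))
g=sd['color'].astype(int).sum(2)
for r in range(190,232,2): print(r,g[r,342:370].tolist())
w=grab('wrist'); print([proj(w,H+[0,0,z]).round(1) for z in(0,69,77)])
d=blob(w,dark(w),(270,200,370,400)); print(d[:2])
E
```

```text
15.0833 [ 513.87 -175.51  212.69] [-0.6  -0.1  -0.24]
57 [355.9 228.9]
77 [356.2 220.4]
102 [356.6 209.6]
123 [356.9 200.3]
190 [665, 663, 663, 664, 663, 663, 662, 660, 664, 664, 661, 664, 663, 663, 662, 661, 660, 665, 661, 663, 659, 659, 661, 662, 664, 660, 662, 663]
192 [662, 660, 661, 663, 664, 662, 662, 659, 662, 661, 664, 668, 668, 668, 667, 665, 668, 671, 665, 662, 664, 665, 662, 660, 662, 662, 661, 665]
194 [663, 661, 660, 658, 665, 660, 657, 661, 668, 671, 652, 623, 630, 633, 636, 628, 636, 633, 630, 620, 647, 669, 664, 663, 665, 664, 665, 662]
196 [660, 662, 662, 659, 662, 667, 661, 666, 676, 662, 491, 260, 242, 239, 244, 245, 244, 237, 229, 257, 528, 681, 665, 662, 660, 662, 662, 663]
198 [661, 666, 660, 664, 663, 659, 663, 667, 679, 547, 270, 247, 262, 263, 268, 263, 262, 274, 252, 264, 534, 685, 670, 662, 660, 663, 662, 661]
200 [664, 664, 655, 662, 659, 662, 662, 666, 681, 548, 276, 245, 260, 266, 261, 261, 262, 256, 238, 260, 540, 682, 668, 660, 661, 661, 659, 662]
202 [661, 660, 658, 663, 664, 658, 663, 669, 684, 554, 273, 242, 253, 264, 264, 264, 266, 260, 235, 255, 5
[... 1523 characters left out ...]
 317, 452, 497, 381, 340, 402, 437, 423, 387, 359, 331, 323, 365, 382, 394, 397, 386, 355, 325, 323, 314, 319]
226 [316, 319, 317, 314, 313, 316, 331, 450, 474, 424, 407, 400, 422, 403, 368, 337, 312, 323, 382, 413, 419, 418, 405, 404, 516, 554, 418, 317]
228 [326, 329, 328, 314, 314, 305, 314, 468, 524, 707, 765, 765, 722, 643, 610, 661, 709, 752, 761, 741, 741, 744, 731, 735, 765, 761, 452, 310]
230 [304, 315, 311, 328, 320, 319, 346, 576, 655, 669, 721, 722, 729, 733, 737, 744, 754, 757, 758, 759, 759, 760, 760, 765, 765, 680, 356, 335]
[array([321.2, 229.3]), array([320.8, 253.2]), array([320.7, 256.8])]
(array([318.70718232, 251.08977901]), array([307, 234,  31,  39, 724], dtype=int32))
```

The cap and tube sit at columns 356.7 and 355.8, against 356.9 and 356.3 expected for an upright probe on the post. The cap height fits a plunger about 3 mm in, so I'm handing in.

```bash
python3 -c "
from h import *
print(order.finish_job())"
```

```text
the job is handed in; nothing more can be done
None
```

The probe is clipped upright on the post and released, and the job was handed in at about 15 s (no verdict was returned). The last side image puts its axis about 1 mm from the post's, but the bystanders weren't re-checked, and I viewed 11 pictures, one over the limit of 10.

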